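# Unlatch the sorting crate and hold its gate wide

### The job

Open the sorting crate so that a helper can empty it: squeeze the red catch fully home, then squeeze the yellow catch fully home, and swing the blue gate out towards you past its spring detent. Finish while still holding the gate with the gripper, wide open and still, nearly square to the crate front, because it swings back if you let go. Leave the tin and jar in the crate and the screwdriver and tape ring on the bench where they are.

Things in the scene. Friction and masses are not known exactly. Their poses are not given: they have to be found in the camera images.
- crate: Plywood sorting crate fixed on the bench, 190 x 225 mm, 100 mm high, open on top, its front closed by the blue gate. Origin on the bench in the gate's plane; x points into the crate (away from the robot), y along the gate to the left, z up. Upright hinge axis at y = +110 mm. On the right a dark steel plate (top at 70 mm, x -45 to 45, y -285 to -85 mm) carries the catches.
- red_mid (a point): Red catch: point midway between its two upright tabs at full opening, 108 mm above the bench, at crate (0, -245) mm; axes as the crate's. Sliding red tab on the robot side (-x), fixed aluminium tab on the far side; each 10 mm thick along x, 26 mm wide along y, tops at 125 mm, 52 mm over both. Pinch along x from above. Low steel bars between the catches reach up to 83 mm.
- yellow_mid (a point): Yellow catch: point midway between its two upright tabs at rest, 108 mm above the bench, at crate (0, -145) mm; axes as the crate's. Sliding yellow tab on the gate side (+y), fixed aluminium tab on the -y side; each 10 mm thick along y, 26 mm wide along x, tops at 125 mm, 52 mm over both. Pinch along y from above.
- gate_grip (a point): Point in the wooden grip fin on top of the gate, 138 mm above the bench, 130 mm from the hinge axis. Axes turn with the gate: x across the fin (the crate's x when shut), y towards the hinge. Fin 18 mm thick (x), 40 mm long (y), standing from the gate's top at 100 mm up to 160 mm above the bench. The blue leaf is 16 mm thick and ends 185 mm from the hinge.
- gate_hinge (a point): Point on the gate's upright hinge axis, 138 mm above the bench, at the gate's left end.
- red_catch (a joint): Travel of the red tab towards the fixed one: 0 full opening (it starts at 0 to 0.003), 0.014 m squeezed home at its stop, then 38 mm over both tabs. Slides against 5 N of friction and stays where left. Until it is squeezed home its steel tongue blocks the yellow catch.
- yellow_catch (a joint): Travel of the yellow tab towards the fixed one: 0 at rest, 0.013 m squeezed home at its stop, then 39 mm over both tabs. Slides against 5 N of friction and stays where left; squeezed home, its steel bolt is clear of the gate.
- gate (a joint): Gate angle in rad: 0 shut, growing as the free end swings towards the robot (clockwise from above), stop at 1.55. A spring pulls it shut with 0.09 N m at 0, 0.32 N m at 1.55. A spring detent resists from about 0.4 to 0.7 (some 6 N at the fin in all); let go beyond it, the gate swings back to about 0.95. Wide open means beyond 1.2.
- tin: Bystander: green can with a pale top, 56 mm across, 80 mm high, standing in the crate; origin at the centre of its underside.
- jar: Bystander: amber jar with a white lid, 54 mm across, 75 mm high, standing in the crate; origin at the centre of its underside.
- driver: Bystander: screwdriver with black handle, about 200 mm long, lying flat on the bench in front of the catches.
- tape: Bystander: orange ring (tape core) 90 mm across, 24 mm high, lying on the bench in front of the crate, to the left of the gate; origin at the centre of its underside.

How it is judged:
By the outcome, as a careful person would: the job done as asked, in the order asked, and still so for the second after the job is handed in, while the arm keeps its last pose, push and grip.
It also fails if it takes over 58 s, if anything falls off the work surface, if the arm or the gripper's body presses on something with over 40 N, if the wrist force passes 120 N, or if a joint passes its speed limit or range.

### The arm

A 6-joint arm with a two-finger parallel gripper is mounted at the origin on the work surface. World frame = base frame: x ahead of the robot, y to its left, z up, the work surface at z = 0. Lengths are in m, angles in rad, forces in N, time in s.
With the tool pointing down it reaches from about 0.275 to 0.725 m from the base axis. Payload 5.6 kg.
Tool frame: the origin (TCP) lies on the centre line of the jaws, within the pads' length; the fingertips stand 22 mm ahead of it and the grasp point (between the pads) lies 3 mm ahead of it (r.tip_extent is the distance from the TCP to the fingertips, in m); z points along the fingers, y is the line along which they close (so a half turn about z gives the same grasp; the last joint's range is limited). The gripper opens to 85 mm and grips with 20 to 120 N. Pads are 22 mm wide; open, the fingers measure 114 mm over their backs; the gripper's body (76 mm by 85 mm) begins 54 mm behind the grasp point. The pads swing forward as they close: fully open they stand 13 mm farther back than shut.
Start: joints at [1.4, 0.255, 0.108, 0, -1.424, -0.285], TCP at [0.242, 0.494, 0.253] pointing down, gripper open.
Joint ranges: [-2.95, 2.95], [-1.21, 1.97], [-1.09, 1.5], [-2.87, 1.71], [-2.94, -0.07], [-3.05, 3.05]. Speed limits (rad/s): [2.57, 2.57, 3.14, 3.14, 3.14, 3.14].

### API

Orientations are given as a unit quaternion [w, x, y, z].
In Python, from cell import sensors, camera, camera_info, sign_off, r gives the robot as it stands. The module is installed in compiled form; this text tells all that it offers.
- The arm moves only by the tool carry_out, never from a script. Its argument "deltas" is text: rows parted by semicolons, each of 6 numbers parted by spaces: the shift along the tool's x, y, z scaled (see below), then the turn, a rotation vector about the tool's x, y, z scaled (see below). A call has 1 to 20 rows; each row shifts and turns the commanded pose from where the row before left it, along the tool's axes as they then stand; what a row does not reach is not made up. The controller multiplies each number of a shift by 0.05 m and each number of a turn by 45 degrees. A row lasts 1/8 s, in which the tool goes at most 62.5 mm and 10.7 degrees, less where a joint would pass 70% of its speed; a pose out of reach is approached as far as the arm can. A call with a number of a shift or a turn outside -1 to 1 is refused whole. A call with a gripper value outside its range is refused whole. "claw" is the closure, from 0 (fully open) to 1 (shut), set as the call begins (left out, the last holds). The fingers move at their own pace and stop on an object; "squeeze" is the grip in N (left out, the last holds). Time passes only in rows, so rows that do not move let the fingers close. It gives the time, the measured TCP pose, the force, the opening and the grip force at its end, in the units of the state.
- sensors.get_obs(): the state, without advancing time (a new reading comes with each control period).
- camera(name): name is "scene" or "side" or "wrist"; returns (picture, depth): 420x560x3 uint8, blue, green, red; 420x560 float32, m along the optical axis (not along the pixel's ray), 0 where there is no reading.
- camera_info(name): a dict with "intrinsics" (3x3 intrinsics, pixels), "k1" (the pictures are not rectified: a ray, as slopes to the right and down, at radius r is drawn at 1 + k1 r^2 times it, then the intrinsics apply), "R" (3x3) and "t" (3): a world point X has camera coordinates R X + t. Camera axes: x right, y down, z forward; pixel columns grow to the right and rows downward; lengths in m; the calibration is good to about 2 mm. A picture is of the moment at which its call begins: read the wrist's pose just before it. camera_info takes no time and is no camera call; for the wrist camera it gives the pose at the moment of the call.
- sign_off(): hands the job in; it is judged then, once.
The state is a dict: "t": time; "joint_pos": joint angles; "joint_vel": joint speeds; "joint_torque": joint torques, N m; "position": TCP position; "eef_rot": TCP orientation; "ft_force": force on the tool from outside, world axes, zero at the start; "moment": the same for the moment, N m; "grip_width": finger opening in m; "grip_force": force on a finger pad.
Only numpy, scipy, OpenCV 4.12 (cv2) and the standard library are available. Lean on these libraries where they do the work, as an engineer would, in place of code of your own. Each camera call takes 0.05 s, during which the arm holds its last target. There are 200 camera calls.

## Working session

There is one attempt and no reset: what is moved stays moved. The work goes in short steps, Python scripts to look and compute and a tool call to move; the robot and the scene stay as the last step left them, time stands still between calls to the robot, and variables do not carry over. Pictures are saved under pics/ and viewed, at most 10 in all, crops included, and the job is handed in when it is done.

Besides the shell and the picture viewer there is one more tool, called as name(argument=value, ...) on one line, values as JSON. carry_out: Moves the arm, as the interface text tells. Its arguments: {"type":"object","properties":{"deltas":{"type":"string"},"claw":{"type":"number"},"squeeze":{"type":"number"}},"required":["deltas"]}

```bash
mkdir -p pics; cat > h.py <<'E'
import numpy as np, cv2
from cell import sensors, camera, camera_info, sign_off, r
def shot(name,fn):
    p,d=camera(name); cv2.imwrite('pics/'+fn+'.png',p); np.save('pics/'+fn+'.npy',d); return p,d
def world(info,u,v,d):
    K=np.array(info['intrinsics']);x=(u-K[0,2])/K[0,0];y=(v-K[1,2])/K[1,1]
    a,b=x,y
    for _ in range(10):
        s=1+info['k1']*(a*a+b*b);a,b=x/s,y/s
    R=np.array(info['R']);t=np.array(info['t'])
    c=np.stack([a*d,b*d,d+0*a],-1)
    return (c-t)@R
def cloud(info,d):
    v,u=np.mgrid[:d.shape[0],:d.shape[1]]
    return world(info,u.astype(float),v.astype(float),d)
E
python3 - <<'E'
from h import *
np.set_printoptions(precision=4,suppress=True)
o=sensors.get_obs();print(o['t'],o['position'],o['eef_rot'],o['grip_width'])
for n in ['scene','side']:
    shot(n,n+'0'); i=camera_info(n);print(n,i['R'],i['t'],i['intrinsics'],i['k1'])
E
```

```text
0.0 [0.2418 0.4935 0.2524] [ 0.0009  0.9741 -0.226  -0.0002] 0.08560480224149765
scene [[ 0.7915  0.6111  0.0032]
 [ 0.4648 -0.5986 -0.6524]
 [-0.3967  0.5179 -0.7579]] [-0.4881 -0.1478  1.1623] [[480.3674   0.     280.9   ]
 [  0.     480.3674 198.1887]
 [  0.       0.       1.    ]] -0.12378096150984455
side [[ 0.7055 -0.7086 -0.0091]
 [-0.5307 -0.5197 -0.6695]
 [ 0.4697  0.4772 -0.7427]] [-0.3436  0.4073  0.5559] [[442.82     0.     286.1289]
 [  0.     442.82   206.4649]
 [  0.       0.       1.    ]] 0.02580256319999678
```

View pics/scene0.png

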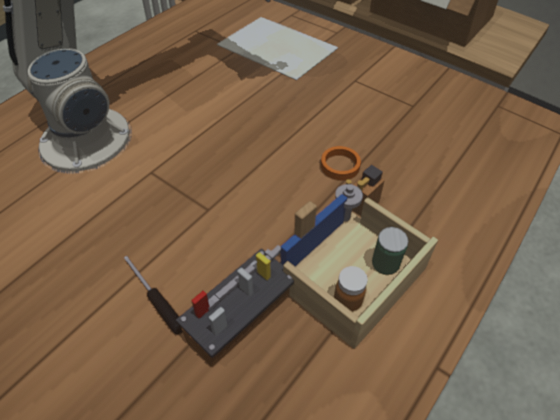

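View pics/side0.png

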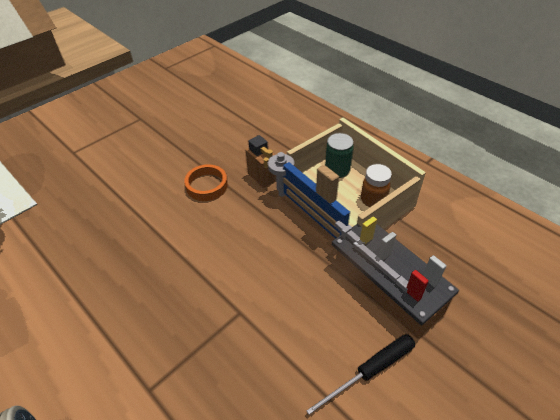

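The scene view shows the red tab at about (200,303), the yellow tab at (263,265), the fin at (306,219) and the blue gate at (316,230). The side view shows red at (417,285), yellow at (368,229) and the fin at (327,185). Next I'll segment these in the depth images.

```bash
python3 - <<'E'
from h import *
np.set_printoptions(precision=4,suppress=True)
for n in ['scene','side']:
    p=cv2.imread(f'pics/{n}0.png');d=np.load(f'pics/{n}0.npy');W=cloud(camera_info(n),d)
    hsv=cv2.cvtColor(p,cv2.COLOR_BGR2HSV);H,S,V=[hsv[...,k].astype(int) for k in range(3)];z=W[...,2]
    near=(np.hypot(W[...,0],W[...,1])>.2)&(d>0)
    def rep(name,m):
        q=W[m&near]
        if len(q)<3: print(n,name,len(q));return
        (c,s,a)=cv2.minAreaRect((q[:,:2]*1000).astype(np.float32))
        print(n,name,len(q),'mean',q.mean(0),'med',np.median(q,0),'zmax',np.percentile(q[:,2],97),'rect',np.round(c,1),np.round(s,1),round(a,1))
    rep('red',((H<4)|(H>176))&(S>200)&(z>.09)&(z<.14))
    rep('redtop',((H<4)|(H>176))&(S>180)&(z>.12)&(z<.14))
    rep('yel',(H>22)&(H<32)&(S>180)&(z>.09)&(z<.14))
    rep('yeltop',(H>22)&(H<32)&(S>180)&(z>.12)&(z<.14))
    fr=(H>5)&(H<25)&(z>.125)&(z<.175)&(W[...,0]>.25)&(W[...,1]<.2)
    rep('fin',fr); rep('fintop',fr&(z>.155))
    rep('blue',(H>105)&(H<125)&(S>150)&(z>.03)); rep('bluetop',(H>105)&(H<125)&(S>150)&(z>.094)&(z<.106))
    q=W[(S<60)&(z>.121)&(z<.13)&near&(W[...,1]<.3)]; print('alu',len(q),q.mean(0) if len(q) else '')
    rep('plate',(z>.065)&(z<.075)&(S<90)&(V<90))
    rep('crate',(z>.094)&(z<.106)&(H>15)&(H<35)&(S<150)&(V>100))
    rep('tape',(z>.02)&(z<.03)&(H>3)&(H<14)&(S>215))
    rep('drv',(V<40)&(z<.04)&(z>.012))
E
```

```text
scene red 0
scene redtop 88 mean [ 0.5925 -0.1791  0.1231] med [ 0.5928 -0.1792  0.1231] zmax 0.12524926448092205 rect [ 592.2 -179. ] [25.4  9.6] 87.1
scene yel 0
scene yeltop 0
scene fin 427 mean [0.6378 0.037  0.1483] med [0.6397 0.0369 0.1527] zmax 0.15964996871047224 rect [618.9 -56.6] [241.2  19.6] 80.3
scene fintop 195 mean [0.6358 0.0409 0.1578] med [0.6361 0.0409 0.1579] zmax 0.15998266326381894 rect [635.3  42.3] [40.4 18.4] 82.5
scene blue 38 mean [0.6356 0.0697 0.0981] med [0.6374 0.1006 0.0979] zmax 0.10021876895257091 rect [638.5  71.4] [164.3  11.2] 83.5
scene bluetop 38 mean [0.6356 0.0697 0.0981] med [0.6374 0.1006 0.0979] zmax 0.10021876895257091 rect [638.5  71.4] [164.3  11.2] 83.5
alu 184 [ 0.6273 -0.1418  0.1236]
scene plate 4333 mean [ 0.6396 -0.1095  0.0689] med [ 0.6362 -0.1222  0.0687] zmax 0.07339327607363252 rect [701.1 -28.2] [434.4 227.5] 73.9
scene crate 884 mean [0.8158 0.056  0.0981] med [0.8187 0.0509 0.0982] zmax 0.10059979169763325 rect [722.8  81.9] [243.1 211.2] 83.3
scene tape 0
scene drv 242 mean [ 0.5218 -0.2056  0.0208] med [ 0.5246 -0.2091  
[... 777 characters left out ...]
etop 470 mean [0.6338 0.073  0.0995] med [0.6335 0.0848 0.1   ] zmax 0.10238349395826325 rect [635.3  75.8] [174.8  16. ] 84.3
alu 205 [ 0.6242 -0.1472  0.1249]
side plate 3638 mean [ 0.6094 -0.1294  0.0705] med [ 0.6067 -0.1345  0.0706] zmax 0.0730328133537328 rect [687.9  -7.3] [458.4 202.5] 77.3
side crate 894 mean [0.7888 0.0531 0.0989] med [0.8063 0.0305 0.0997] zmax 0.1023249128671759 rect [710.3 471.7] [ 212.1 1052.2] 3.4
side tape 13 mean [0.5546 0.2894 0.0214] med [0.563  0.2685 0.0209] zmax 0.023203945159795174 rect [552.3 295.8] [81.3 71.3] 29.4
side drv 955 mean [ 0.5107 -0.1931  0.0229] med [ 0.5052 -0.2005  0.0234] zmax 0.027256820823747842 rect [633.6 -69. ] [433.4  92.4] 45.7
```

```bash
python3 - <<'E'
from h import *
from scipy.spatial.transform import Rotation as Ro
from scipy.optimize import least_squares
np.set_printoptions(precision=4,suppress=True)
yaw=np.radians(-6.3);R2=lambda a:np.array([[np.cos(a),-np.sin(a)],[np.sin(a),np.cos(a)]])
exp={'red':(-.021,-.245),'redfix':(.021,-.245),'yel':(0,-.124),'yfix':(0,-.166),'fin':(0,-.02)}
O=np.array([.6365,.062]);P={k:[] for k in exp}
for n in ['scene','side']:
    d=np.load(f'pics/{n}0.npy');W=cloud(camera_info(n),d);W=W[d>0]
    for k,e in exp.items():
        c=O+R2(yaw)@e; z0=.157 if k=='fin' else .1225
        q=W[(np.hypot(*(W[:,:2]-c).T)<(.028 if k=='fin' else .02))&(abs(W[:,2]-z0-.002)<.004)]
        rc=cv2.minAreaRect((q[:,:2]*1000).astype(np.float32)) if len(q)>3 else None
        print(n,k,c,len(q),rc); P[k].append(np.array(rc[0])/1000)
ks=['redfix','yel','yfix','fin']
f=lambda v:np.concatenate([np.mean(P[k],0)-v[:2]-R2(v[2])@exp[k] for k in ks])
s=least_squares(f,[*O,yaw]);v=s.x;print(v,np.degrees(v[2]),s.fun)
g=lambda e:v[:2]+R2(v[2])@e
print('red_mid',g((0,-.245)),'red+7',g((.007,-.245)),'yel-6.5',g((0,-.1515)),'grip',g((0,-.02)),'hinge',g((0,.11)))
np.save('crate.npy',v)
E
```

```text
scene red [ 0.5887 -0.1792] 104 ((591.4141845703125, -178.43421936035156), (26.998762130737305, 11.583154678344727), 81.01353454589844)
scene redfix [ 0.6305 -0.1838] 99 ((633.3865356445312, -182.38343811035156), (25.737380981445312, 10.280847549438477), 83.07170867919922)
scene yel [ 0.6229 -0.0613] 82 ((624.5172119140625, -61.306556701660156), (10.32973861694336, 26.07491683959961), 81.09153747558594)
scene yfix [ 0.6183 -0.103 ] 92 ((620.389892578125, -101.01067352294922), (10.1786527633667, 26.323984146118164), 87.12004852294922)
scene fin [0.6343 0.0421] 195 ((635.34228515625, 42.26279067993164), (40.449649810791016, 18.363632202148438), 82.46827697753906)
side red [ 0.5887 -0.1792] 120 ((589.4371337890625, -177.4629364013672), (25.101701736450195, 11.053712844848633), 86.60405731201172)
side redfix [ 0.6305 -0.1838] 119 ((630.737060546875, -181.7438507080078), (25.236770629882812, 10.725417137145996), 81.23775482177734)
side yel [ 0.6229 -0.0613] 89 ((622.4508666992188, -60.03717803955078), (9.933618545532227, 26.482086181640625), 83.74332427978516)
side yfix [ 0.6183 -0.103 ] 95 ((617.698486328125, -101.48542022705078), (9.896646499633789, 25.758882522583008), 85.17117309570312)
side fin [0.6343 0.0421] 202 ((633.1838989257812, 42.49699401855469), (41.09782028198242, 19.20831871032715), 81.52422332763672)
[ 0.6363  0.0632 -0.1032] -5.9156573830686074 [ 0.0001  0.0006 -0.     -0.0005 -0.0001  0.0007  0.     -0.0009]
red_mid [ 0.611  -0.1805] red+7 [ 0.618  -0.1813] yel-6.5 [ 0.6207 -0.0875] grip [0.6342 0.0433] hinge [0.6476 0.1726]
```

```bash
cat >> h.py <<'E'
from scipy.spatial.transform import Rotation as Ro
def go(p,yawy,rot_first=True):
    """tool delta (units) to TCP p, tool y at world angle yawy deg (mod 180), tool down"""
    o=sensors.get_obs();q=o['eef_rot'];R=Ro.from_quat([q[1],q[2],q[3],q[0]])
    a=np.radians(yawy);y=np.array([np.cos(a),np.sin(a),0]);z=np.array([0,0,-1.])
    T=Ro.from_matrix(np.stack([np.cross(y,z),y,z],1))
    rv=(R.inv()*T).as_rotvec()
    d=(T if rot_first else R).inv().apply(np.array(p)-o['position'])
    print('turn/45',np.round(np.degrees(rv)/45,4),'shift/.05',np.round(d/.05,3),'norm',np.linalg.norm(d))
E
python3 -c "
from h import *
go([.618,-.181,.23],-185.9)"
```

```text
turn/45 [ 1.8000e-03 -1.4000e-03  1.5507e+00] shift/.05 [12.645 -8.869  0.45 ] norm 0.7726001278996096
```

carry_out(deltas="0 0 0 0 0 0.2215;0 0 0 0 0 0.2215;0 0 0 0 0 0.2215;0 0 0 0 0 0.2215;0 0 0 0 0 0.2215;0 0 0 0 0 0.2215;0 0 0 0 0 0.2215;0 0 0 0 0 0", claw=0, squeeze=30)

```text
t: 1.1
position: [0.242, 0.4936, 0.2528]
eef_rot: [-0.0, -0.67, 0.742, -0.0]
ft_force: [0.1, -0.6, -0.2]
grip_width: 0.0853
grip_force: 0.0
```

carry_out(deltas="0.79 -0.554 0.02 0 0 0;0.79 -0.554 0.02 0 0 0;0.79 -0.554 0.02 0 0 0;0.79 -0.554 0.02 0 0 0;0.79 -0.554 0.02 0 0 0;0.79 -0.554 0.02 0 0 0;0.79 -0.554 0.02 0 0 0;0.79 -0.554 0.02 0 0 0;0.79 -0.554 0.02 0 0 0;0.79 -0.554 0.02 0 0 0;0.79 -0.554 0.02 0 0 0;0.79 -0.554 0.02 0 0 0;0.79 -0.554 0.02 0 0 0;0.79 -0.554 0.02 0 0 0;0.79 -0.554 0.02 0 0 0;0.79 -0.554 0.02 0 0 0;0 0 0 0 0 0")

```text
t: 3.22
position: [0.6185, -0.183, 0.2351]
eef_rot: [-0.001, -0.67, 0.742, 0.001]
ft_force: [0.2, 0.7, 0.1]
grip_width: 0.0854
grip_force: 0.0
```

```bash
python3 -c "
from h import *
o=sensors.get_obs();print(o['t'],o['position'],o['joint_pos'],o['ft_force'])
go([.618,-.181,.116],-185.9)
shot('wrist','w1')"
```

```text
3.225 [ 0.61848384 -0.18301248  0.23505007] [-4.58973286e-02  4.54410473e-01  3.52110574e-01  1.26951433e-04
 -1.47152346e+00 -5.64783358e-02] [0.22166565 0.66217121 0.05351981]
turn/45 [ 0.0038 -0.0004  0.0008] shift/.05 [-0.039  0.014  2.381] norm 0.11906806655226172
```

View pics/w1.png

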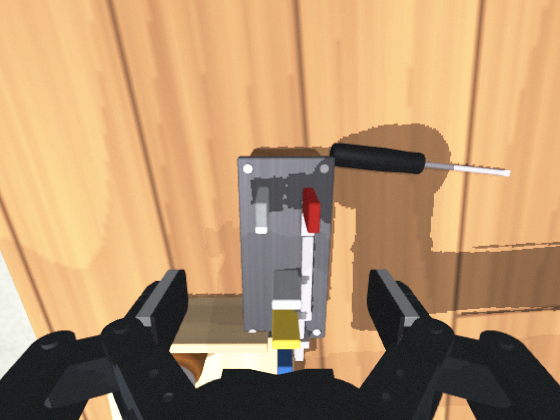

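The wrist view shows the red tab at (311,210) and the fixed tab at (262,210), with both fingers square to them and on either side. I'll descend and squeeze.

carry_out(deltas="-0.04 0.01 0.4 0 0 0;0 0 0.4 0 0 0;0 0 0.4 0 0 0;0 0 0.4 0 0 0;0 0 0.4 0 0 0;0 0 0.38 0 0 0;0 0 0 0 0 0;0 0 0 0 0 0")

```text
t: 4.28
position: [0.6182, -0.1779, 0.1195]
eef_rot: [0.0, -0.671, 0.742, -0.001]
ft_force: [0.3, -0.6, 0.1]
grip_width: 0.0857
grip_force: 0.0
```

carry_out(deltas="0 0 0 0 0 0;0 0 0 0 0 0;0 0 0 0 0 0;0 0 0 0 0 0;0 0 0 0 0 0;0 0 0 0 0 0;0 0 0 0 0 0;0 0 0 0 0 0;0 0 0 0 0 0;0 0 0 0 0 0", claw=0.7, squeeze=30)

```text
t: 5.52
position: [0.618, -0.1786, 0.1194]
eef_rot: [0.0, -0.67, 0.742, -0.001]
ft_force: [-1.2, -0.3, 6.9]
grip_width: 0.0369
grip_force: 34.6
```

carry_out(deltas="0 0 0 0 0 0;0 0 0 0 0 0;0 0 0 0 0 0;0 0 0 0 0 0", claw=1, squeeze=45)

```text
t: 6.02
position: [0.6182, -0.1786, 0.1195]
eef_rot: [0.0, -0.67, 0.742, -0.001]
ft_force: [-1.8, -0.1, 7.1]
grip_width: 0.0364
grip_force: 45.9
```

carry_out(deltas="0 0 0 0 0 0;0 0 0 0 0 0;0 0 0 0 0 0;0 0 0 0 0 0;0 0 0 0 0 0;0 0 0 0 0 0", claw=0)

```text
t: 6.78
position: [0.6178, -0.1782, 0.1183]
eef_rot: [0.0, -0.67, 0.742, 0.0]
ft_force: [0.5, -0.2, 1.1]
grip_width: 0.0854
grip_force: 0.0
```

carry_out(deltas="0 0 -0.4 0 0 0;0 0 -0.4 0 0 0;0 0 -0.4 0 0 0;0 0 -0.4 0 0 0;0 0 -0.2 0 0 0;0 0 0 0 0 0")

```text
t: 7.52
position: [0.6181, -0.1782, 0.2087]
eef_rot: [0.0, -0.67, 0.742, -0.0]
ft_force: [0.3, 0.8, -1.0]
grip_width: 0.0855
grip_force: 0.0
```

```bash
python3 - <<'E'
from h import *
o=sensors.get_obs();print(o['t'],o['position'],o['ft_force'])
go([.6207,-.0875,.20],-95.9)
i=camera_info('wrist');p,d=shot('wrist','w2')
W=cloud(i,d)[d>0];v=np.load('crate.npy');a=v[2];R=np.array([[np.cos(a),-np.sin(a)],[np.sin(a),np.cos(a)]])
C=(W[:,:2]-v[:2])@R
for nm,c in [('red',(-.012,-.245)),('fix',(.021,-.245))]:
    m=(abs(C[:,0]-c[0])<.015)&(abs(C[:,1]-c[1])<.02)&(W[:,2]>.118)&(W[:,2]<.135)
    print(nm,m.sum(),cv2.minAreaRect((C[m]*1000).astype(np.float32)) if m.sum()>3 else '')
E
```

```text
7.525 [ 0.61807683 -0.17821519  0.20874611] [ 0.25264416  0.77649022 -0.98148734]
turn/45 [-1.4000e-03 -1.1000e-03 -1.9998e+00] shift/.05 [-0.134 -1.81   0.175] norm 0.09117357228966809
red 532 ((-7.955171585083008, -245.1427459716797), (10.023475646972656, 26.02133560180664), 0.34456297755241394)
fix 502 ((20.14962387084961, -245.61215209960938), (25.4139347076416, 9.88368034362793), 89.72406768798828)
```

Red is home: the tab centres are 28.1 mm apart, and 28 is expected. Now the yellow catch.

carry_out(deltas="0 0 0 0 0 -0.2222;0 0 0 0 0 -0.2222;0 0 0 0 0 -0.2222;0 0 0 0 0 -0.2222;0 0 0 0 0 -0.2222;0 0 0 0 0 -0.2222;0 0 0 0 0 -0.2222;0 0 0 0 0 -0.2222;0 0 0 0 0 -0.2222;-0.034 -0.45 0 0 0 0;-0.034 -0.45 0 0 0 0;-0.034 -0.45 0 0 0 0;-0.034 -0.45 0 0 0 0;0 0 0 0 0 0")

```text
t: 9.32
position: [0.6204, -0.0856, 0.2084]
eef_rot: [-0.0, 0.999, -0.05, 0.0]
ft_force: [-0.4, -0.4, 0.2]
grip_width: 0.0855
grip_force: 0.0
```

```bash
python3 - <<'E'
from h import *
o=sensors.get_obs();print(o['t'],o['position'],o['joint_pos'],o['ft_force'])
go([.6207,-.0875,.118],-95.9)
E
```

```text
9.325 [ 0.62042903 -0.0856032   0.20841553] [ 1.11880170e-01  4.21740944e-01  2.34188924e-01 -1.88582295e-04
 -1.38301354e+00  1.35838384e+00] [-0.41903394 -0.39346771  0.16827029]
turn/45 [-0.0003 -0.0002  0.0031] shift/.05 [0.009 0.037 1.808] norm 0.09043583484270615
```

carry_out(deltas="0.01 0.04 0.4 0 0 0;0 0 0.4 0 0 0;0 0 0.4 0 0 0;0 0 0.4 0 0 0;0 0 0.2 0 0 0;0 0 0 0 0 0;0 0 0 0 0 0")

```text
t: 10.2
position: [0.6212, -0.0901, 0.1193]
eef_rot: [0.0, 0.999, -0.051, 0.001]
ft_force: [0.1, -0.3, -0.2]
grip_width: 0.0854
grip_force: 0.0
```

carry_out(deltas="0 0 0 0 0 0;0 0 0 0 0 0;0 0 0 0 0 0;0 0 0 0 0 0;0 0 0 0 0 0;0 0 0 0 0 0;0 0 0 0 0 0;0 0 0 0 0 0;0 0 0 0 0 0;0 0 0 0 0 0;0 0 0 0 0 0;0 0 0 0 0 0", claw=1, squeeze=45)

```text
t: 11.7
position: [0.6221, -0.088, 0.12]
eef_rot: [-0.001, 0.999, -0.051, 0.002]
ft_force: [0.0, 7.7, 5.9]
grip_width: 0.0374
grip_force: 48.4
```

carry_out(deltas="0 0 0 0 0 0;0 0 0 0 0 0;0 0 0 0 0 0;0 0 0 0 0 0;0 0 0 0 0 0;0 0 0 0 0 0", claw=0)

```text
t: 12.45
position: [0.6206, -0.0901, 0.1183]
eef_rot: [0.0, 0.999, -0.051, -0.0]
ft_force: [0.1, -0.3, 0.4]
grip_width: 0.0852
grip_force: 0.0
```

carry_out(deltas="0 0 -0.45 0 0 0;0 0 -0.45 0 0 0;0 0 -0.45 0 0 0;0 0 -0.45 0 0 0;0 0 -0.45 0 0 0;0 0 0 0 0 0")

```text
t: 13.2
position: [0.6215, -0.0902, 0.233]
eef_rot: [-0.0, 0.999, -0.051, 0.002]
ft_force: [-0.3, -0.1, -0.5]
grip_width: 0.0855
grip_force: 0.0
```

```bash
python3 - <<'E'
from h import *
o=sensors.get_obs();print(o['t'],o['position'],o['ft_force'])
go([.6342,.0433,.225],-185.9)
v=np.load('crate.npy');a=v[2];R=np.array([[np.cos(a),-np.sin(a)],[np.sin(a),np.cos(a)]])
for n in ['wrist','scene','side']:
  i=camera_info(n);p,d=shot(n,n+'3')
  W=cloud(i,d)[d>0]
  C=(W[:,:2]-v[:2])@R
  for nm,c,w,z in [('red',(-.007,-.245),(.012,.02),.1255),('yel',(0,-.137),(.02,.012),.1255),('yfix',(0,-.166),(.02,.012),.1255),('fin',(0,-.02),(.03,.03),.16)]:
    m=(abs(C[:,0]-c[0])<w[0])&(abs(C[:,1]-c[1])<w[1])&(abs(W[:,2]-z)<.005)
    print(n,nm,m.sum(),cv2.minAreaRect((C[m]*1000).astype(np.float32)) if m.sum()>3 else '')
E
```

```text
13.2 [ 0.62152975 -0.09018599  0.23296088] [-0.3231989  -0.12420425 -0.50409217]
turn/45 [-0.0046 -0.004   2.0001] shift/.05 [-2.682  0.022  0.159] norm 0.13432207607801316
wrist red 419 ((-7.280368328094482, -244.85986328125), (9.436400413513184, 25.787233352661133), 0.2819812297821045)
wrist yel 408 ((-0.42089080810546875, -137.55059814453125), (25.153886795043945, 10.065309524536133), 0.6887596845626831)
wrist yfix 396 ((-0.40438270568847656, -166.68699645996094), (25.483293533325195, 9.559678077697754), 0.5129598379135132)
wrist fin 1575 ((-0.3977842330932617, -20.473140716552734), (40.713645935058594, 18.046894073486328), 89.68562316894531)
scene red 103 ((-5.807475566864014, -245.32412719726562), (25.6512393951416, 10.513060569763184), 88.71316528320312)
scene yel 78 ((0.4283914566040039, -137.82260131835938), (9.37072467803955, 25.591888427734375), 89.7281723022461)
scene yfix 94 ((1.453843116760254, -165.50430297851562), (10.261216163635254, 27.22694206237793), 89.02027130126953)
scene fin 190 ((0.9986076354980469, -21.42560386657715), (39.95425796508789, 18.402875900268555), 89.73743438720703)
side red 125 ((-8.437395095825195, -244.3032684326172), (10.064475059509277, 25.657201766967773), 2.095306158065796)
side yel 90 ((-1.4899139404296875, -137.1260223388672), (9.598167419433594, 26.989213943481445), 89.91226196289062)
side yfix 97 ((-1.0311279296875, -165.530029296875), (26.276506423950195, 10.179452896118164), 1.7063164710998535)
side fin 203 ((-0.5638256072998047, -20.41248893737793), (19.173410415649414, 41.175296783447266), 2.044055938720703)
```

Yellow is home: 29.1 mm apart, with 29 expected. Now over to the fin.

carry_out(deltas="0 0 0 0 0 0.2222;0 0 0 0 0 0.2222;0 0 0 0 0 0.2222;0 0 0 0 0 0.2222;0 0 0 0 0 0.2222;0 0 0 0 0 0.2222;0 0 0 0 0 0.2222;0 0 0 0 0 0.2222;0 0 0 0 0 0.2222;-0.54 0 0.03 0 0 0;-0.54 0 0.03 0 0 0;-0.54 0 0.03 0 0 0;-0.54 0 0.03 0 0 0;-0.52 0.02 0.03 0 0 0;0 0 0 0 0 0")

```text
t: 15.22
position: [0.6328, 0.0449, 0.2217]
eef_rot: [-0.001, -0.671, 0.742, 0.001]
ft_force: [0.8, -1.2, -0.4]
grip_width: 0.0853
grip_force: 0.0
```

```bash
python3 - <<'E'
from h import *
o=sensors.get_obs();print(o['t'],o['position'],o['joint_pos'],o['ft_force'])
go([.6342,.0433,.141],-185.9)
E
```

```text
15.225 [0.63284065 0.04490701 0.2216639 ] [ 3.16368535e-01  4.35704957e-01  2.89467776e-01 -5.66250170e-04
 -1.42710383e+00 -4.16937360e-01] [ 0.81292936 -1.21982557 -0.43387095]
turn/45 [ 0.0033 -0.0007  0.003 ] shift/.05 [ 0.029 -0.03   1.613] norm 0.08069136174528418
```

carry_out(deltas="0.03 -0.03 0.4 0 0 0;0 0 0.4 0 0 0;0 0 0.4 0 0 0;0 0 0.4 0 0 0;0 0 0 0 0 0;0 0 0 0 0 0")

```text
t: 15.98
position: [0.635, 0.0412, 0.144]
eef_rot: [0.0, -0.67, 0.743, -0.0]
ft_force: [0.4, -0.6, 0.7]
grip_width: 0.0851
grip_force: 0.0
```

carry_out(deltas="0 0 0 0 0 0;0 0 0 0 0 0;0 0 0 0 0 0;0 0 0 0 0 0;0 0 0 0 0 0;0 0 0 0 0 0;0 0 0 0 0 0;0 0 0 0 0 0;0 0 0 0 0 0;0 0 0 0 0 0;0 0 0 0 0 0;0 0 0 0 0 0", claw=1, squeeze=50)

```text
t: 17.48
position: [0.6343, 0.0417, 0.1435]
eef_rot: [-0.0, -0.67, 0.742, 0.0]
ft_force: [-5.4, 0.3, 5.6]
grip_width: 0.0173
grip_force: 51.2
```

```bash
python3 - <<'E'
from h import *
o=sensors.get_obs();print(o['t'],o['position'],o['joint_pos'],o['ft_force'],o['moment'])
go([.6342,.0433,.141],-185.9)
E
```

```text
17.475 [0.63426714 0.04172699 0.14353944] [ 3.10997076e-01  4.72707914e-01  1.47272504e-01 -1.06903782e-04
 -1.24601384e+00 -4.13389224e-01] [-5.39713987  0.2736139   5.64004927] [0.26860998 1.77157206 0.19842502]
turn/45 [ 0.0008 -0.0002  0.0007] shift/.05 [-0.031  0.005  0.051] norm 0.0029879152124147766
```

carry_out(deltas="-0.0066 0.186 0 0 0 0.0904;-0.0066 0.186 0 0 0 0.0904;-0.0066 0.186 0 0 0 0.0904;-0.0066 0.186 0 0 0 0.0904;-0.0066 0.186 0 0 0 0.0904;0 0 0 0 0 0")

```text
t: 18.23
position: [0.5898, 0.0542, 0.1436]
eef_rot: [-0.0, -0.528, 0.849, -0.0]
ft_force: [-3.2, -1.7, 4.1]
grip_width: 0.0176
grip_force: 51.2
```

```bash
cat >> h.py <<'E'
def arc(th):
    v=np.load('crate.npy');a=v[2];o=sensors.get_obs()
    c=lambda x,y:v[:2]+np.array([np.cos(a)*x-np.sin(a)*y,np.sin(a)*x+np.cos(a)*y])
    h=c(0,.11);w=o['position'][:2]-h
    print(o['t'],'pos angle',-np.arctan2(-w[0]*1,-w[1])*-1 - (-a)*1 if 0 else (np.arctan2(-w[0],-w[1])+a),'radius',np.hypot(*w),o['position'],o['ft_force'],o['moment'],o['grip_width'],o['grip_force'])
    print('q6',o['joint_pos'][5]); b=a-th
    p=h+.1315*np.array([np.sin(b),-np.cos(b)])
    go([*p,.1435],np.degrees(b)-180,False)
E
python3 -c "
from h import *
arc(.355)"
```

```text
18.225 pos angle 0.35113288383212427 radius 0.1317453423514696 [0.5898047  0.05418795 0.14358863] [-3.18261143 -1.74160231  4.10168609] [-0.52982959  1.21186571  0.44673414] 0.017583631993444 51.24996542930603
q6 -0.8133729673738738
turn/45 [-0.0005 -0.001   0.0013] shift/.05 [-0.005  0.01   0.002] norm 0.0005719524316076973
```

carry_out(deltas="-0.0066 0.186 0 0 0 0.0904;-0.0066 0.186 0 0 0 0.0904;-0.0066 0.186 0 0 0 0.0904;-0.0066 0.186 0 0 0 0.0904;-0.0066 0.186 0 0 0 0.0904;-0.0066 0.186 0 0 0 0.0904;-0.0066 0.186 0 0 0 0.0904;-0.0066 0.186 0 0 0 0.0904;-0.0066 0.186 0 0 0 0.0904;-0.0066 0.186 0 0 0 0.0904;0 0 0 0 0 0")

```text
t: 19.6
position: [0.5263, 0.1203, 0.1436]
eef_rot: [-0.001, -0.201, 0.98, -0.0]
ft_force: [-8.7, -2.8, 8.3]
grip_width: 0.0175
grip_force: 51.7
```

```bash
python3 -c "
from h import *
arc(1.065)"
```

```text
19.6 pos angle 1.060426637237531 radius 0.13207974658789606 [0.52634439 0.12026612 0.14356638] [-8.65816028 -2.77428094  8.33182362] [-0.78874277  2.70805906  0.3480423 ] 0.017512867869118535 51.71167552471161
q6 -1.6818616601105245
turn/45 [-0.0006 -0.0033  0.0015] shift/.05 [-0.012  0.012  0.001] norm 0.0008389186561876639
```

carry_out(deltas="-0.012 0.19 0 0 0 0.0904;-0.0086 0.186 0 0 0 0.0904;-0.0066 0.186 0 0 0 0.0904;-0.0066 0.186 0 0 0 0.0904;-0.0066 0.186 0 0 0 0.0904;-0.0017 0.093 0 0 0 0.0452;0 0 0 0 0 0;0 0 0 0 0 0;0 0 0 0 0 0;0 0 0 0 0 0")

```text
t: 20.85
position: [0.5155, 0.1704, 0.1435]
eef_rot: [-0.002, -0.007, 1.0, -0.0]
ft_force: [-12.8, -0.8, 10.5]
grip_width: 0.0174
grip_force: 51.9
```

```bash
python3 -c "
from h import *
arc(1.455)
p,d=shot('scene','s5');P,D=shot('side','s6');cv2.imwrite('pics/both.png',np.hstack([p[90:370,100:500],P[90:370,120:520]]))"
```

```text
20.85 pos angle 1.4511456546386352 radius 0.13218457149628451 [0.51546171 0.17039738 0.14354957] [-12.75615918  -0.77536542  10.51274232] [-0.15969212  4.10820618  0.16072066] 0.017354271986676145 51.93414509296417
q6 -2.163566991542346
turn/45 [-0.0006 -0.0046  0.0007] shift/.05 [-0.014  0.01   0.001] norm 0.0008540056681979384
```

View pics/both.png

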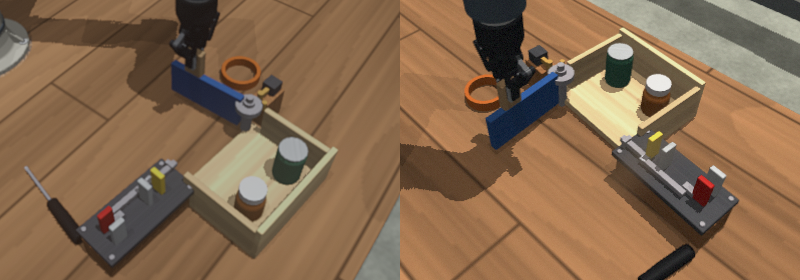

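The combined view shows the blue gate wide open, from (175,75) to (245,105) in the left half, with the gripper on its fin. Both catches are closed and the four bystanders are where they were. The arm is still, so I'll hand the job in.

```bash
python3 -c "
from h import *
print(max(abs(np.array(sensors.get_obs()['joint_vel']))));print(sign_off())"
```

```text
0.0018629720655261787
the job is handed in; nothing more can be done
None
```

The job is handed in: the red catch then the yellow catch were squeezed home, and the gripper is still holding the gate open at about 1.45 rad, with the tin, jar, screwdriver and tape ring left where they were.

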